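# Wind the pantry lid press down onto a preserving jar

## Task

Take the red knob of the green lid press's crank and wind the crank clockwise (seen from the handle's end) until the black pad meets the jar's lid, then snug it by feel, about a quarter turn more, not as hard as it will go. Then let go and back away, leaving the jar seated in the press and the other things on the counter where they stand.

Things in the scene. Friction and masses are not known exactly. Their poses are not given: they have to be found in the camera images.
- press: Green fixed lid press. Origin on the counter under the middle of its bed, z up. Foot 270 x 170 x 12 mm, x -170 to +100. The screw axis starts at the bed's middle (0, 0, 55) and leans 26 deg from vertical to the press's -x (robot side). Along it from the bed: lid top 75 mm, crosshead (150 mm along y, 34 deep, on two pillars) 138 to 156; above 159 only screw, crank and knob.
- crank (a joint): Crank angle, rad, grows clockwise seen from the handle's end looking down the screw. 0 = pad highest, stop at 19.5, starts at 0.5 to 8. A turn lowers screw, crank, knob and pad 16 mm along the axis. Self-locking: stays where left. Keeping it moving takes about 5 N at the knob, rising about 1.5 N per rad once the pad presses (7.5 N after a quarter turn).
- crank_hub (a point): Point on the screw axis level with the middle of the knob. Its z axis is the screw axis, pointing up and away from the bed; its x axis points from the screw axis to the knob. It turns and descends with the crank.
- knob_mid (a point): Middle of the red knob, 50 mm from the screw axis: an upright grip parallel to the screw axis, 22 mm thick and 44 mm long, spinning freely on its pin, so it can be held in one unturned grasp for any number of turns. The flat crank arm begins 24 mm below this point along the axis; nothing is above it or beside it.
- pad_spring (a joint): How far the sprung pad is pushed back towards the screw, m: 0 when free, at most 0.013. Spring 12 N per mm, so a quarter turn after touching gives about 4 mm and 48 N. The yellow collar behind the pad (9 mm long) sinks towards the screw's end as it is pressed.
- pad: The black rubber pad, a disc 44 mm across and 8 mm thick on the screw's lower end, carried by the spring. Origin at the middle of its lower face, z along the screw axis, up.
- pad_face (a point): Middle of the lower face of the black rubber pad.
- lid_top (a point): Middle of the top of the jar's brass lid (76 mm across), on the screw axis; the pad meets it there. 15 to 36 mm below the pad at the start.
- jar: Amber preserving jar, 80 mm across, 75 mm tall with its lid, about 0.45 kg, loose, standing on the sloping bed against two short rubber rests on its -x side. Origin at the middle of its underside, z along its axis.
- spice_jar: Bystander: spice jar with red cap, 44 mm across, 85 mm tall, beside the press. Origin under its middle.
- spare_lid: Bystander: spare brass lid, 76 mm across, 13 mm thick, lying beside the press. Origin under its middle.
- spoon: Bystander: spoon 170 mm long lying beside the press.
- tin_can: Bystander: tin can 74 mm across, 105 mm tall. Origin under its middle.
- sauce_jar: Bystander: sauce jar 72 mm across, 110 mm tall. Origin under its middle.
- mug: Bystander: blue mug 80 mm across, 90 mm tall. Origin under its middle.
- small_bowl: Bystander: white bowl 110 mm across, 45 mm tall. Origin under its middle.
There are look-alikes about, which are no part of the job. Of the things shaped like the jar, the amber one is meant.

How it is judged:
On the way:
1. the pad has come down and met the jar's lid (contact force between pad and jar above 2 N), for 0.05 s.
At the end, for the whole second after the job is handed in: The pad presses on the jar's lid with 20 to 85 N (about an eighth to nearly a half turn after touching), the crank is still, the jar is where it stood in the press (lid within 10 mm) with the pad on the middle of its lid, the robot clear (contact force between pad and jar between 20 and 85 N and velocity of joint crank between -0.05 and 0.05 rad/s and distance of lid_top from where it was at the start of the episode below 0.01 m and z of jar in the frame of press below 0.065 m and horizontal distance between lid_top and pad_face below 0.012 m).
It fails at once if the press is overtightened (more than 120 N on the lid) (contact force between pad and jar above 120 N).
It fails at once if another thing on the counter is knocked away (moved more than 25 mm) (distance of any of spice_jar, spare_lid, spoon, tin_can, sauce_jar, mug, small_bowl from where it was at the start of the episode above 0.025 m).
It also fails if it takes over 56 s, if anything falls off the work surface, if the arm or the gripper's body presses on something with over 40 N, if the wrist force passes 120 N, or if a joint passes its speed limit or range.

## Robot

A 6-joint arm with a two-finger parallel gripper is mounted at the origin on the work surface. World frame = base frame: x ahead of the robot, y to its left, z up, the work surface at z = 0. Lengths are in m, angles in rad, forces in N, time in s.
With the tool pointing down it reaches from about 0.35 to 0.875 m from the base axis. Payload 15.5 kg.
Tool frame: the origin (TCP) lies at the very end of the fingers, on their centre line; the grasp point (between the pads) lies manip.grasp_offset behind it (manip.grasp_offset is the distance from the TCP to the grasp point, in m); z points along the fingers, y is the line along which they close (so a half turn about z gives the same grasp; the last joint's range is limited). The gripper opens to 85 mm and grips with 20 to 120 N. Pads are 22 mm wide; open, the fingers measure 114 mm over their backs; the gripper's body (76 mm by 85 mm) begins 54 mm behind the grasp point. The pads swing forward as they close: fully open they stand 13 mm farther back than shut.
Start: joints at [-1.272, 0.494, 1.345, -0, 1.302, -0.096], TCP at [0.24, -0.577, 0.231] pointing down, gripper open.
Joint ranges: [-2.91, 2.91], [-0.82, 2.16], [0.22, 2.67], [-1.22, 4.37], [0.12, 2.79], [-3.08, 3.08]. Speed limits (rad/s): [1.89, 1.89, 2.57, 3.01, 3.01, 3.01].

## Interface

Orientations are given as a rotation vector (axis times angle).
In Python, from bench import manip gives the robot as it stands.
- The arm moves only by the tool drive_tool, never from a script. Its argument "series" is a list of rows, each a list of 5 numbers: the shift along the tool's x, y, z in units of 40 mm (1.0 is 40 mm), then the turn about the tool's z in units of 5 degrees (1.0 is 5 degrees), then the opening, from 0 (shut) to 1 (fully open). In form: [[dx, dy, dz, roll, jaw], ...]. A call has exactly 8 rows; each row shifts and turns the commanded pose from where the row before left it, along the tool's axes as they then stand; what a row does not reach is not made up. A row lasts 1/12 s, in which the tool goes at most 41.7 mm and 7.16 degrees, less where a joint would pass 70% of its speed; a pose out of reach is approached as far as the arm can. A call with a number of a shift or a turn outside -1 to 1 is refused whole. A call with a gripper value outside its range is refused whole. The fingers move at their own pace and stop on an object; "grip_force" is the grip in N (left out, the last holds). Time passes only in rows, so rows that do not move let the fingers close, or fill a call up. It gives the time, the measured TCP pose, the force, the opening and the grip force at its end, in the units of the state.
- manip.read_state(): the state, without advancing time (a new reading comes with each control period).
- manip.capture(name): name is "side" or "top"; returns a dict with "color" (384x512x3 uint8, blue, green, red), "depth" (384x512 float32, m along the optical axis (not along the pixel's ray), 0 where there is no reading), "intrinsics" (3x3 intrinsics, pixels), "world_from_camera" (4x4, takes a point from camera to world coordinates). Camera axes: x right, y down, z forward; pixel columns grow to the right and rows downward; lengths in m; the calibration is good to about 2 mm. A picture is of the moment at which its call begins.
- manip.hand_in(): hands the job in; it is judged then, once.
The state is a dict: "time_s": time; "joint_pos": joint angles; "joint_vel": joint speeds; "tau": joint torques, N m; "eef_pos": TCP position; "ee_rot": TCP orientation; "ft_force": force on the tool from outside, world axes, zero at the start; "ft_torque": the same for the moment, N m; "width": opening from 0.0 (shut) to 1.0 (fully open); "grasp_force": force on a finger pad.
Only numpy, scipy, OpenCV 4.12 (cv2) and the standard library are available. Lean on these libraries where they do the work, as an engineer would, in place of code of your own. Each camera call takes 0.05 s, during which the arm holds its last target. There are 200 camera calls.

## Working session

There is one attempt and no reset: what is moved stays moved. The work goes in short steps, Python scripts to look and compute and a tool call to move; the robot and the scene stay as the last step left them, time stands still between calls to the robot, and variables do not carry over. Pictures are saved under pics/ and viewed, at most 10 in all, crops included, and the job is handed in when it is done.

Besides the shell and the picture viewer there is one more tool, called after ">>>" as name(argument=value, ...) on one line, values as JSON. drive_tool: Moves the arm, as the interface text tells. Shifts and turns lie within -1 to 1; 1 stands for 40 mm of shift or 5 degrees of turn. Its arguments: {"type":"object","properties":{"series":{"type":"array","items":{"type":"array","items":{"type":"number"}}},"grip_force":{"type":"number"}},"required":["series"]}

```bash
mkdir -p pics; cat > h.py <<'E'
import numpy as np, cv2
from bench import manip
def cap(n):
    c=manip.capture(n); cv2.imwrite(f'/tmp/{n}.png',c['color']); return c
def pts(c,mask):
    v,u=np.nonzero(mask&(c['depth']>0)); d=c['depth'][v,u]; K=c['intrinsics']
    p=np.c_[(u-K[0,2])/K[0,0]*d,(v-K[1,2])/K[1,1]*d,d,np.ones_like(d)]
    return (p@c['world_from_camera'].T)[:,:3],u,v
E
python3 - <<'E'
from h import *
a=cap('side');b=cap('top')
for n,c in(('side',a),('top',b)):
    cv2.imwrite(f'pics/{n}0.png',cv2.resize(c['color'],(768,576)))
    print(n,c['intrinsics'].round(1).tolist(),c['world_from_camera'].round(3).tolist())
    np.savez(f'/tmp/{n}0.npz',**c)
print(manip.read_state(),manip.grasp_offset)
E
```

```text
side [[444.4, 0.0, 263.1], [0.0, 444.4, 189.5], [0.0, 0.0, 1.0]] [[-0.993, -0.076, 0.092, 0.449], [-0.118, 0.734, -0.669, 0.941], [-0.017, -0.675, -0.737, 1.245], [0.0, 0.0, 0.0, 1.0]]
top [[353.3, 0.0, 258.2], [0.0, 353.3, 193.5], [0.0, 0.0, 1.0]] [[0.025, -0.994, 0.108, 0.445], [-1.0, -0.026, -0.012, 0.005], [0.015, -0.107, -0.994, 1.355], [0.0, 0.0, 0.0, 1.0]]
{'time_s': 0.1, 'joint_pos': array([-1.27151701e+00,  4.94124000e-01,  1.34604133e+00,  6.82988644e-06,
        1.30248587e+00, -9.54811840e-02]), 'joint_vel': array([-0.00082025,  0.00111724,  0.0001457 , -0.0008332 ,  0.00074852,
       -0.00151815]), 'tau': array([ 1.14743976e-03, -8.83595252e+01, -3.84561145e+01, -3.56911887e-04,
        5.23128983e-03,  1.12364177e-05]), 'eef_pos': array([ 0.24029272, -0.57663187,  0.23076747]), 'ee_rot': array([-3.07956177e+00, -6.15860412e-01,  1.58797372e-04]), 'ft_force': array([-0.01075126, -0.97313824,  0.53305314]), 'ft_torque': array([ 0.03440787, -0.01508565, -0.03738782]), 'grasp_force': 0.0, 'width': 0.9959091399479307} 0.0187
```

View pics/side0.png

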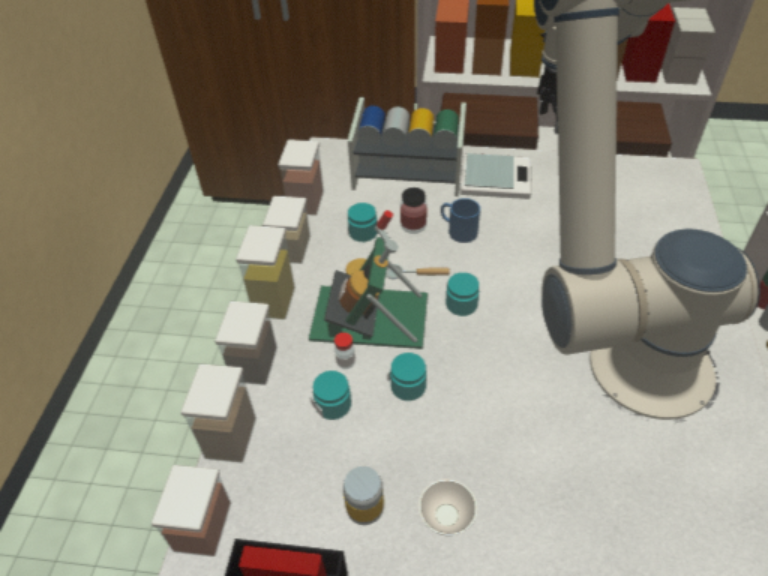

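View pics/top0.png

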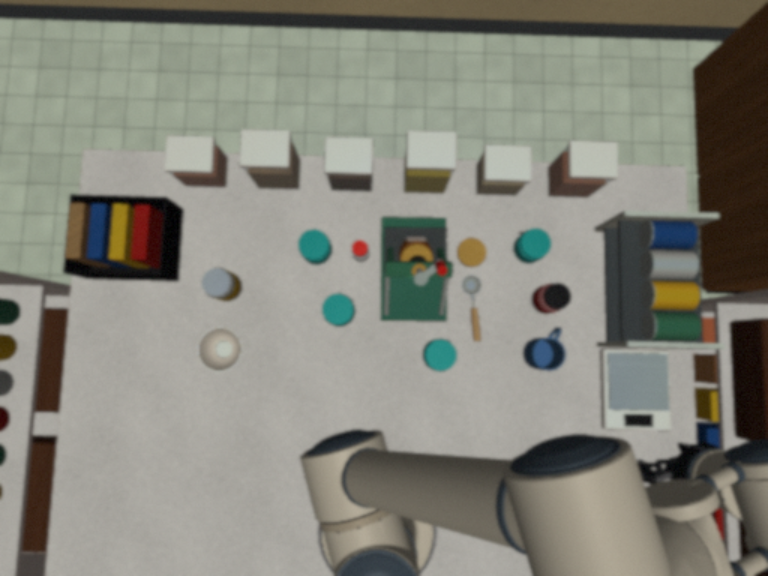

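The side view shows the press at (370,300), its red knob at (385,218) and the amber jar under the crosshead at (355,280). The top view shows the knob at (441,269), with the crank arm's grey hub at (422,278). The other red things are the spice cap (side 344,341; top 360,247) and the boxes at the edges. The teal jars are the look-alikes. The knob that fits is the one on the crank above the green crosshead, so I'll confirm it in a crop and measure.

```bash
cat > m.py <<'E'
from h import *
def red(c):
    h=cv2.cvtColor(c['color'],cv2.COLOR_BGR2HSV)
    return ((h[...,0]<8)|(h[...,0]>172))&(h[...,1]>150)&(h[...,2]>70)
def comp(c,m,x0,x1,y0,y1):
    k=np.zeros_like(m);k[y0:y1,x0:x1]=m[y0:y1,x0:x1];return k
def ray(c,u,v):
    K=c['intrinsics'];T=c['world_from_camera'];d=T[:3,:3]@np.array([(u-K[0,2])/K[0,0],(v-K[1,2])/K[1,1],1]);return T[:3,3],d/np.linalg.norm(d)
def tri(a,b):
    (p,d),(q,e)=a,b; s=np.linalg.lstsq(np.c_[d,-e],q-p,rcond=None)[0]
    A=p+s[0]*d;B=q+s[1]*e;return (A+B)/2,np.linalg.norm(A-B)
E
python3 - <<'E'
from m import *
a=dict(np.load('/tmp/side0.npz'));b=dict(np.load('/tmp/top0.npz'))
R=[]
for c,bx in((a,(240,275,130,160)),(b,(285,305,170,190))):
    k=comp(c,red(c),*bx);P,u,v=pts(c,k)
    print('knob px',len(u),u.mean(),v.mean(),np.ptp(u),np.ptp(v),'depth med',np.median(P,0).round(4),P.min(0).round(3),P.max(0).round(3))
    R.append(ray(c,(u.min()+u.max())/2,(v.min()+v.max())/2) if 0 else ray(c,u.mean(),v.mean()))
print('tri',tri(*R))
# foot
h=cv2.cvtColor(b['color'],cv2.COLOR_BGR2HSV)
for c in(a,b):
    h=cv2.cvtColor(c['color'],cv2.COLOR_BGR2HSV)
    g=(h[...,0]>60)&(h[...,0]<85)&(h[...,1]>60)
    P,u,v=pts(c,g); s=(abs(P[:,2]-.012)<.008)&(abs(P[:,0]-.62)<.2)&(abs(P[:,1]+.08)<.2)
    Q=P[s]; r=cv2.minAreaRect(Q[:,:2].astype(np.float32)*1000);print('foot',s.sum(),np.median(Q[:,2]),r,cv2.boxPoints(r).round(0).tolist())
    t=P[(P[:,2]>.12)&(abs(P[:,0]-.62)<.2)&(abs(P[:,1]+.08)<.2)]; r=cv2.minAreaRect(t[:,:2].astype(np.float32)*1000);print('head',len(t),t.mean(0).round(3),t.min(0).round(3),t.max(0).round(3),r)
i=np.hstack([cv2.resize(a['color'][130:240,195:305],(560,560),interpolation=2)[:, :400],cv2.resize(b['color'][140:220,245:325],(400,560)[::1] if 0 else (400,400),interpolation=2).repeat(1,0).__class__(0) if 0 else cv2.copyMakeBorder(cv2.resize(b['color'][140:220,245:325],(400,400),interpolation=2),0,160,0,0,cv2.BORDER_CONSTANT)])
cv2.imwrite('pics/crop0.png',i)
E
```

```text
knob px 18 258.0 142.66666666666666 4 3 depth med [ 0.6068 -0.1089  0.3056] [ 0.6   -0.122  0.299] [ 0.613 -0.101  0.309]
knob px 48 294.1041666666667 178.66666666666666 6 9 depth med [ 0.6057 -0.1144  0.3035] [ 0.594 -0.123  0.285] [ 0.624 -0.107  0.31 ]
tri (array([ 0.60733432, -0.11472682,  0.30112633]), np.float64(0.000281850329428623))
foot 1387 0.01261473865356555 ((607.9404296875, -68.63987731933594), (379.57763671875, 252.61585998535156), 14.846623420715332) [[392.0, 5.0], [457.0, -239.0], [824.0, -142.0], [759.0, 102.0]]
head 204 [ 0.625 -0.055  0.197] [ 0.607 -0.145  0.131] [0.651 0.001 0.206] ((627.5629272460938, -72.04517364501953), (145.39427185058594, 44.12900924682617), 88.85041046142578)
foot 1236 0.011366039379371529 ((651.8661499023438, -76.43907165527344), (261.4941711425781, 159.33868408203125), 1.2833236455917358) [[519.0, 0.0], [523.0, -159.0], [784.0, -153.0], [781.0, 6.0]]
head 236 [ 0.623 -0.045  0.19 ] [ 0.603 -0.147  0.124] [ 0.665 -0.003  0.206] ((634.7635498046875, -75.18834686279297), (62.3412971496582, 144.11021423339844), 0.44144147634506226)
```

View pics/crop0.png

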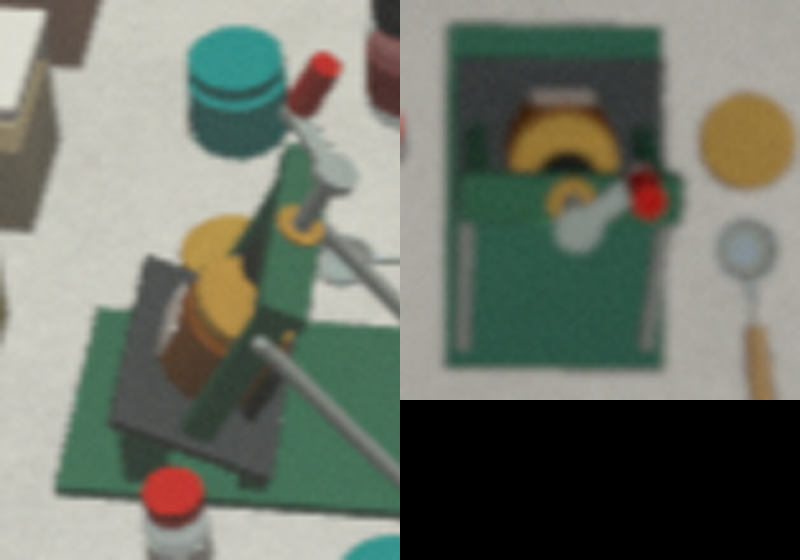

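The crop confirms it: the red knob sits on the grey crank arm above the green crosshead, over the amber jar. The knob is at side crop (315,85) and top crop (648,195). Lifting and aligning the roll while I refine the estimate.

>>> drive_tool(series=[[0,0,-0.5,0.53,0.7],[0,0,-0.5,0.53,0.7],[0,0,-0.5,0.53,0.7],[0,0,-0.5,0.53,0.7],[0,0,-0.5,0.53,0.7],[0,0,-0.5,0.53,0.7],[0,0,-0.5,0.53,0.7],[0,0,-0.5,0.53,0.7]], grip_force=50)

```text
time_s: 0.77
eef_pos: [0.2403, -0.5767, 0.392]
ee_rot: [-3.141, -0.035, 0.0]
ft_force: [0.8, 1.0, -0.1]
width: 0.701
grasp_force: 0.0
```

```bash
python3 - <<'E'
from m import *
a=dict(np.load('/tmp/side0.npz'));b=dict(np.load('/tmp/top0.npz'))
R=[]
for c,bx in((a,(246,266,136,158)),(b,(286,304,170,190))):
    h=cv2.cvtColor(c['color'],cv2.COLOR_BGR2HSV)
    m=((h[...,0]<9)|(h[...,0]>170))&(h[...,1]>110)
    k=comp(c,m,*bx);P,u,v=pts(c,k)
    r=cv2.minAreaRect(np.c_[u,v].astype(np.float32));print(len(u),u.mean(),v.mean(),r)
    R.append(ray(c,u.mean(),v.mean()))
K,e=tri(*R);print('knob',K.round(4),e)
# foot edges in top image: pixel mask -> plane z=.012
h=cv2.cvtColor(b['color'],cv2.COLOR_BGR2HSV)
g=(h[...,0]>60)&(h[...,0]<95)&(h[...,1]>60);g=comp(b,g,245,310,140,218)
n,l,s,_=cv2.connectedComponentsWithStats(g.astype(np.uint8));i=1+s[1:,4].argmax();ys,xs=np.nonzero(l==i)
def onp(u,v,z=.012):
    p,d=ray(b,u,v);return (p+d*(z-p[2])/d[2])[:2]
L=[(xs[ys==y].min()-.5,y) for y in range(190,210)];Rr=[(xs[ys==y].max()+.5,y) for y in range(190,210)]
for q in(L,Rr):
    W=np.array([onp(*t) for t in q]);f=np.polyfit(W[:,0],W[:,1],1);print('edge slope',f[0],'y at .65',np.polyval(f,.65))
mid=[x for x in range(262,292)]
print('x near/far',np.median([onp(x,ys[xs==x].max()+.5)[0] for x in mid]),np.median([onp(x,ys[xs==x].min()-.5)[0] for x in mid]))
E
```

```text
60 256.26666666666665 145.61666666666667 ((255.93243408203125, 145.59458923339844), (5.231143951416016, 12.206002235412598), 35.53767776489258)
59 293.864406779661 178.4915254237288 ((294.0, 178.5), (9.0, 6.0), 90.0)
knob [ 0.6117 -0.1156  0.287 ] 0.0036683038852587824
edge slope 0.07382744027559676 y at .65 0.007713054137728402
edge slope -0.11375305392149576 y at .65 -0.15490253448803454
x near/far 0.5197040217349397 0.7802524215744981
```

>>> drive_tool(series=[[0.59,-0.7,0,0,0.7],[0.59,-0.7,0,0,0.7],[0.59,-0.7,0,0,0.7],[0.59,-0.7,0,0,0.7],[0.59,-0.7,0,0,0.7],[0.59,-0.7,0,0,0.7],[0.59,-0.7,0,0,0.7],[0.59,-0.7,0,0,0.7]])

```text
time_s: 1.43
eef_pos: [0.4243, -0.3466, 0.3911]
ee_rot: [-3.141, -0.039, 0.0]
ft_force: [1.6, -0.5, -0.0]
width: 0.7
grasp_force: 0.0
```

>>> drive_tool(series=[[0.59,-0.7,0,0,0.7],[0.59,-0.7,0,0,0.7],[0.59,-0.7,0,0,0.7],[0.59,-0.7,0,0,0.7],[0.59,-0.7,0,0,0.7],[0.59,-0.7,0,0,0.7],[0.59,-0.7,0,0,0.7],[0,0,0,0,0.7]])

```text
time_s: 2.1
eef_pos: [0.5866, -0.1435, 0.3904]
ee_rot: [-3.139, -0.045, 0.0]
ft_force: [0.1, -1.6, -0.7]
width: 0.7
grasp_force: 0.0
```

>>> drive_tool(series=[[0.3,-0.34,0,0,0.7],[0.3,-0.34,0,0,0.7],[0,0,0.5,0,0.7],[0,0,0.5,0,0.7],[0,0,0.5,0,0.7],[0,0,0.4,0,0.7],[0,0,0,0,0.7],[0,0,0,0,0.7]])

```text
time_s: 2.77
eef_pos: [0.6068, -0.1204, 0.3149]
ee_rot: [-3.141, -0.039, 0.003]
ft_force: [-0.4, 0.1, 0.9]
width: 0.7
grasp_force: 0.0
```

```bash
python3 - <<'E'
from h import *
a=cap('side');b=cap('top')
i=np.hstack([cv2.resize(a['color'][90:210,200:300],(400,480),interpolation=2),cv2.resize(b['color'][120:216,250:330],(400,480),interpolation=2)])
cv2.imwrite('pics/g1.png',i);print(manip.read_state()['eef_pos'])
E
```

```text
[ 0.6076173  -0.12068143  0.31642756]
```

View pics/g1.png

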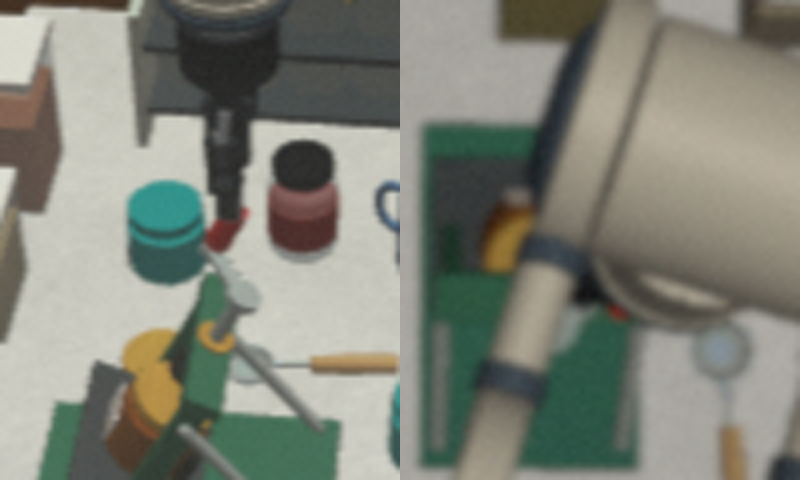

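The side crop shows the fingers at (225,210), just above the red knob at (225,230) and centred along x. I'll go down and close.

>>> drive_tool(series=[[0.08,-0.13,0,0,0.7],[0,0,0.36,0,0.7],[0,0,0.36,0,0.7],[0,0,0.36,0,0.7],[0,0,0,0,0.0],[0,0,0,0,0.0],[0,0,0,0,0.0],[0,0,0,0,0.0]], grip_force=50)

```text
time_s: 3.53
eef_pos: [0.6109, -0.1156, 0.2736]
ee_rot: [3.14, 0.039, 0.003]
ft_force: [-1.4, -1.8, 2.1]
width: 0.245
grasp_force: 48.8
```

>>> drive_tool(series=[[0,0,0,0,0],[0,0,0,0,0],[0,0,0,0,0],[0,0,0,0,0],[0,0,0,0,0],[0,0,0,0,0],[0,0,0,0,0],[0,0,0,0,0]])

```text
time_s: 4.2
eef_pos: [0.6109, -0.1156, 0.2736]
ee_rot: [3.14, 0.039, 0.004]
ft_force: [-0.7, -1.3, 7.5]
width: 0.242
grasp_force: 49.1
```

```bash
python3 - <<'E'
from h import *
a=cap('side');s=manip.read_state()
cv2.imwrite('pics/g2.png',cv2.resize(a['color'][100:220,200:300],(500,600),interpolation=2));print(s['eef_pos'],s['ee_rot'],s['ft_force'],s['width'],s['grasp_force'])
E
```

```text
[ 0.61090755 -0.11555955  0.27355462] [3.14038791 0.03868219 0.00372784] [-2.10506106 -2.25753357  7.36446029] 0.24494517232408683 49.08349335193634
```

View pics/g2.png

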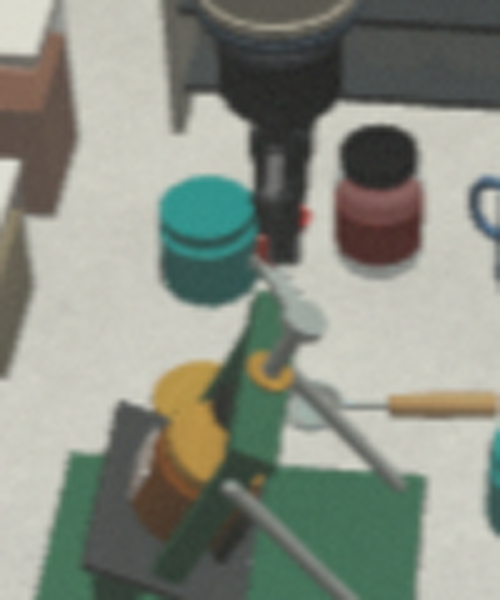

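The fingers hold the red knob (crop 280,230), with the width at 0.245 and 49 N of grip. Next I'll compute the circle steps.

```bash
cat > plan.py <<'E'
from h import *
import sys
t0,st,N=map(float,sys.argv[1:4]); ex,ey,ez=(float(v)/1000 for v in (sys.argv[4:7] or (0,0,0)))
psi=.0246; c,s=np.cos(psi),np.sin(psi); L=np.radians(26)
Rz=np.array([[c,-s,0],[s,c,0],[0,0,1]])
e1=Rz@[np.cos(L),0,np.sin(L)];e2=Rz@[0,1,0];n=Rz@[-np.sin(L),0,np.cos(L)]
th=np.radians(t0-st*np.arange(N+1))[:,None]
p=.05*(np.cos(th)*e1+np.sin(th)*e2)-n*.016*np.arange(N+1)[:,None]*st/360
d=np.diff(p,axis=0)+np.array([ex,ey,ez])/N
T=np.array([[c,s,0],[s,-c,0],[0,0,-1]])
print((d@T.T/.04).round(2).tolist())
E
python3 plan.py -49 10 8 0 0 1; python3 plan.py -129 15 8;cat > st.py <<'E'
from h import *
s=manip.read_state();print(s['eef_pos'].round(4),s['ee_rot'].round(3),s['ft_force'].round(1),s['ft_torque'].round(2),s['width'].round(3),s['grasp_force'])
E
```

```text
[[-0.15, 0.13, 0.08], [-0.17, 0.1, 0.09], [-0.18, 0.06, 0.1], [-0.19, 0.02, 0.1], [-0.19, -0.02, 0.1], [-0.19, -0.05, 0.1], [-0.17, -0.09, 0.09], [-0.16, -0.12, 0.09]]
[[-0.19, -0.24, 0.11], [-0.13, -0.29, 0.08], [-0.06, -0.32, 0.05], [0.01, -0.33, 0.01], [0.09, -0.31, -0.03], [0.16, -0.28, -0.06], [0.22, -0.22, -0.09], [0.27, -0.16, -0.11]]
```

>>> drive_tool(series=[[-0.15,0.13,0.08,0,0],[-0.17,0.1,0.09,0,0],[-0.18,0.06,0.1,0,0],[-0.19,0.02,0.1,0,0],[-0.19,-0.02,0.1,0,0],[-0.19,-0.05,0.1,0,0],[-0.17,-0.09,0.09,0,0],[-0.16,-0.12,0.09,0,0]])

```text
time_s: 4.92
eef_pos: [0.5557, -0.1178, 0.2431]
ee_rot: [3.141, 0.039, 0.007]
ft_force: [9.0, 2.2, 2.2]
width: 0.243
grasp_force: 49.1
```

```bash
python3 st.py
```

```text
Traceback (most recent call last):
  File "st.py", line 2, in <module>
    s=manip.read_state();print(s['eef_pos'].round(4),s['ee_rot'].round(3),s['ft_force'].round(1),s['ft_torque'].round(2),s['width'].round(3),s['grasp_force'])
                                                                                                                         ^^^^^^^^^^^^^^^^
AttributeError: 'float' object has no attribute 'round'
```

>>> drive_tool(series=[[-0.19,-0.24,0.11,0,0],[-0.13,-0.29,0.08,0,0],[-0.06,-0.32,0.05,0,0],[0.01,-0.33,0.01,0,0],[0.09,-0.31,-0.03,0,0],[0.16,-0.28,-0.06,0,0],[0.22,-0.22,-0.09,0,0],[0.27,-0.16,-0.11,0,0]])

```text
time_s: 5.58
eef_pos: [0.5671, -0.0314, 0.2436]
ee_rot: [3.14, 0.039, -0.001]
ft_force: [2.1, -13.1, -11.5]
width: 0.244
grasp_force: 49.7
```

```bash
python3 plan.py -249 15 8;python3 plan.py -9 15 8;python3 plan.py -129 15 8
```

```text
[[0.29, -0.08, -0.12], [0.3, 0.01, -0.13], [0.29, 0.09, -0.12], [0.26, 0.17, -0.11], [0.21, 0.24, -0.08], [0.15, 0.29, -0.05], [0.08, 0.32, -0.02], [-0.0, 0.33, 0.02]]
[[-0.08, 0.31, 0.06], [-0.15, 0.28, 0.09], [-0.21, 0.22, 0.12], [-0.25, 0.16, 0.14], [-0.28, 0.08, 0.15], [-0.29, -0.01, 0.16], [-0.27, -0.09, 0.15], [-0.24, -0.17, 0.14]]
[[-0.19, -0.24, 0.11], [-0.13, -0.29, 0.08], [-0.06, -0.32, 0.05], [0.01, -0.33, 0.01], [0.09, -0.31, -0.03], [0.16, -0.28, -0.06], [0.22, -0.22, -0.09], [0.27, -0.16, -0.11]]
```

>>> drive_tool(series=[[0.29,-0.05,-0.11,0,0],[0.3,0.03,-0.12,0,0],[0.29,0.1,-0.12,0,0],[0.26,0.17,-0.11,0,0],[0.21,0.24,-0.08,0,0],[0.15,0.29,-0.05,0,0],[0.08,0.32,-0.02,0,0],[0,0.33,0.02,0,0]])

```text
time_s: 6.25
eef_pos: [0.6322, -0.0866, 0.2683]
ee_rot: [-3.14, -0.04, -0.001]
ft_force: [-7.4, 6.3, 2.8]
width: 0.242
grasp_force: 51.3
```

```bash
python3 - <<'E'
from m import *
a=cap('side');b=cap('top')
cv2.imwrite('pics/g3.png',cv2.resize(a['color'][100:220,200:300],(500,600),interpolation=2))
E
```

```text
(no output)
```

View pics/g3.png

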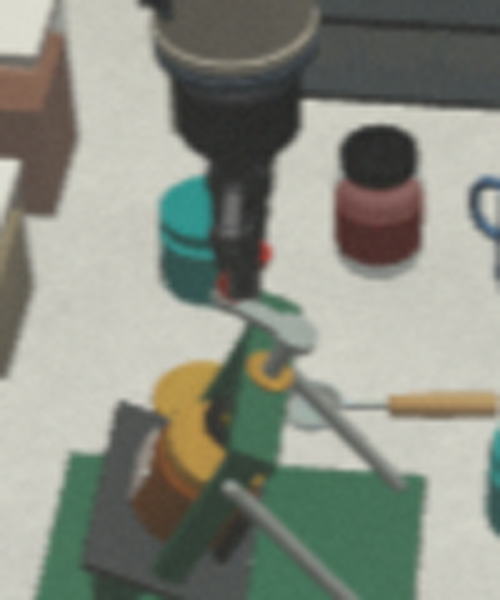

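The crank has turned and the grip holds (knob at crop 250,275). I'll check the pad-to-lid gap in an enlarged crop, with scale ticks projected along the pad's near side.

```bash
cat > gap.py <<'E'
from m import *
psi=.0246;L=np.radians(26);n=np.array([-np.sin(L)*np.cos(psi),-np.sin(L)*np.sin(psi),np.cos(L)])
O=np.array([.685,-.0765,.055])
def proj(c,X):
    q=np.linalg.inv(c['world_from_camera'])@np.r_[X,1];K=c['intrinsics'];return np.array([K[0,0]*q[0]/q[2]+K[0,2],K[1,1]*q[1]/q[2]+K[1,2]])
def near(c,s,r):
    X=O+n*s; d=c['world_from_camera'][:3,3]-X; d-=n*(d@n); return X+r*d/np.linalg.norm(d)
def crop(c,ticks=1,x0=225,x1=265,y0=155,y1=205,k=10):
    i=cv2.resize(c['color'][y0:y1,x0:x1],None,fx=k,fy=k,interpolation=cv2.INTER_CUBIC)
    f=lambda X:tuple(int(t) for t in ((proj(c,X)-[x0,y0]+.5)*k))
    if ticks:
        for s,r,col in((75,38,(255,0,0)),(138,17,(255,0,255))): cv2.circle(i,f(near(c,s/1e3,r/1e3)),3,col,-1)
        cv2.circle(i,f(O+n*.075),3,(255,0,0),-1)
        for g in(0,10,20,30): cv2.circle(i,f(near(c,(75+g)/1e3,.022)),3,(255,255,0),-1)
    return i
E
python3 - <<'E'
from gap import *
a=dict(np.load('/tmp/side0.npz'));b=cap('side')
cv2.imwrite('pics/gap1.png',np.hstack([crop(a,0),crop(b,1)]))
for g in(0,10,20,30):print(g,proj(a,near(a,.075+g/1e3,.022)).round(2))
E
python3 plan.py -9 15 8;python3 plan.py -129 15 8
```

```text
0 [242.49 192.  ]
10 [243.64 190.29]
20 [244.8  188.57]
30 [245.97 186.83]
[[-0.08, 0.31, 0.06], [-0.15, 0.28, 0.09], [-0.21, 0.22, 0.12], [-0.25, 0.16, 0.14], [-0.28, 0.08, 0.15], [-0.29, -0.01, 0.16], [-0.27, -0.09, 0.15], [-0.24, -0.17, 0.14]]
[[-0.19, -0.24, 0.11], [-0.13, -0.29, 0.08], [-0.06, -0.32, 0.05], [0.01, -0.33, 0.01], [0.09, -0.31, -0.03], [0.16, -0.28, -0.06], [0.22, -0.22, -0.09], [0.27, -0.16, -0.11]]
```

View pics/gap1.png

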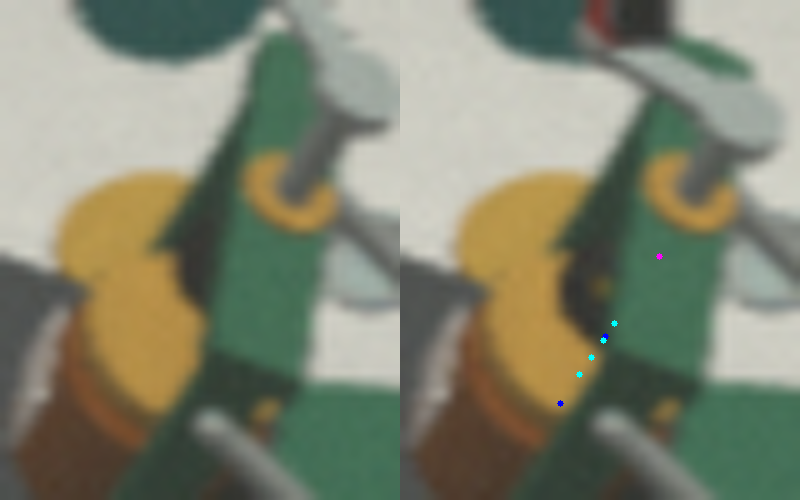

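```bash
python3 - <<'E'
from gap import *
a=dict(np.load('/tmp/side0.npz'))
t=np.linspace(0,2*np.pi,361);e1=np.cross([0,1,0],n);e1/=np.linalg.norm(e1);e2=np.cross(n,e1)
def circ(s,r): return np.array([proj(a,O+n*s+r*(np.cos(x)*e1+np.sin(x)*e2)) for x in t])
def ext(s,r):
    q=(circ(s,r)-[225,155]+.5)*10;w=q[:,0]+0
    return 'left',q[w.argmin()].round(0),'bot',q[q[:,1].argmax()].round(0),'ctr',q.mean(0).round(0)
print('lid',ext(.075,.038))
for g in(0,10,20,30):print(g,ext(.075+g/1e3,.022),'top rim',ext(.083+g/1e3,.022))
# profile of brightness along the u row through pad (rows), current vs initial
b=cap('side')
for n_,c in(('0',a),('now',b)):
    h=cv2.cvtColor(c['color'],cv2.COLOR_BGR2HSV)
    for v in range(178,190,2): print(n_,v,c['color'][v,232:248,2].tolist())
E
```

```text
lid ('left', array([103., 311.]), 'bot', array([236., 428.]), 'ctr', array([205., 337.]))
0 ('left', array([146., 321.]), 'bot', array([223., 389.]), 'ctr', array([205., 337.])) top rim ('left', array([155., 307.]), 'bot', array([232., 376.]), 'ctr', array([214., 323.]))
10 ('left', array([158., 304.]), 'bot', array([235., 372.]), 'ctr', array([217., 320.])) top rim ('left', array([167., 290.]), 'bot', array([245., 359.]), 'ctr', array([226., 306.]))
20 ('left', array([169., 286.]), 'bot', array([248., 355.]), 'ctr', array([228., 303.])) top rim ('left', array([178., 272.]), 'bot', array([257., 341.]), 'ctr', array([238., 289.]))
30 ('left', array([181., 269.]), 'bot', array([259., 338.]), 'ctr', array([240., 285.])) top rim ('left', array([190., 255.]), 'bot', array([269., 324.]), 'ctr', array([250., 271.]))
0 178 [179, 178, 183, 185, 182, 181, 179, 173, 143, 87, 57, 55, 52, 56, 56, 59]
0 180 [181, 182, 181, 181, 179, 179, 177, 160, 139, 131, 96, 61, 54, 56, 57, 62]
0 182 [153, 171, 165, 168, 182, 182, 184, 185, 183, 168, 120, 64, 55, 56, 59, 66]
0 184 [87, 108, 150, 177, 180, 180, 182, 184, 183, 180, 155, 101, 63, 58, 61, 68]
0 186 [114, 138, 164, 178, 180, 181, 182, 182, 178, 181, 178, 176, 150, 93, 67, 69]
0 188 [122, 125, 151, 175, 177, 179, 181, 181, 180, 182, 179, 176, 154, 103, 67, 67]
now 178 [181, 182, 184, 186, 182, 184, 180, 176, 143, 86, 57, 55, 52, 56, 55, 61]
now 180 [181, 184, 182, 181, 182, 182, 180, 161, 136, 118, 73, 59, 53, 58, 63, 64]
now 182 [156, 172, 169, 170, 184, 183, 185, 183, 151, 87, 59, 58, 67, 71, 60, 66]
now 184 [86, 108, 153, 178, 182, 179, 185, 182, 146, 70, 55, 58, 70, 78, 67, 65]
now 186 [115, 138, 167, 179, 180, 182, 185, 182, 157, 103, 63, 55, 55, 56, 64, 72]
now 188 [125, 127, 155, 177, 180, 183, 185, 184, 183, 177, 146, 89, 59, 53, 62, 67]
```

>>> drive_tool(series=[[-0.09,0.31,0.06,0,0],[-0.16,0.28,0.09,0,0],[-0.21,0.22,0.12,0,0],[-0.25,0.16,0.14,0,0],[-0.28,0.08,0.15,0,0],[-0.29,-0.01,0.16,0,0],[-0.27,-0.09,0.15,0,0],[-0.24,-0.17,0.14,0,0]])

```text
time_s: 7.12
eef_pos: [0.5625, -0.1185, 0.2284]
ee_rot: [-3.139, -0.039, -0.01]
ft_force: [13.5, 17.9, 18.9]
width: 0.241
grasp_force: 53.5
```

```bash
cat > mon.py <<'E'
from m import *
import sys
psi=.0246;L=np.radians(26);c,s=np.cos(psi),np.sin(psi)
Rz=np.array([[c,-s,0],[s,c,0],[0,0,1]]);e1=Rz@[np.cos(L),0,np.sin(L)];e2=Rz@[0,1,0];n=Rz@[-np.sin(L),0,np.cos(L)]
def edge(I):
    o=[]
    for v in range(182,200,2):
        r=I[v,:,2]; 
        for u in range(235,256):
            if r[u]<120: o.append(round(float(u-1+(r[u-1]-120)/max(r[u-1]-r[u],1)),2));break
        else:o.append(None)
    return o
print('e0 ',edge(np.load('/tmp/side0.npz')['color'].astype(float)))
I=np.mean([cap('side')['color'].astype(float) for _ in range(2)],0)
print('now',edge(I))
st=manip.read_state();f=st['ft_force'];t=np.radians(float(sys.argv[1]))
r=np.cos(t)*e1+np.sin(t)*e2;tt=np.sin(t)*e1-np.cos(t)*e2
print(st['eef_pos'].round(4),'rad %.1f tan %.1f ax %.1f'%(f@r,f@tt,f@n))
E
python3 mon.py -129
```

```text
e0  [242.0, 242.65, 244.53, 244.67, 244.39, 243.58, 233.29, 235.14, 195.0]
now [240.45, 239.61, 239.68, 240.74, 243.09, 243.59, 233.57, 235.24, 195.5]
[ 0.5615 -0.1174  0.228 ] rad -21.3 tan 4.8 ax 2.8
```

>>> drive_tool(series=[[-0.14,-0.3,0.08,0,0],[-0.13,-0.28,0.08,0,0],[-0.06,-0.31,0.05,0,0],[0.01,-0.32,0.01,0,0],[0.09,-0.3,-0.03,0,0],[0.16,-0.27,-0.06,0,0],[0.22,-0.22,-0.09,0,0],[0.27,-0.16,-0.11,0,0]])

```text
time_s: 7.88
eef_pos: [0.5735, -0.0321, 0.229]
ee_rot: [-3.14, -0.04, 0.007]
ft_force: [-6.5, 0.2, -4.5]
width: 0.241
grasp_force: 51.0
```

```bash
python3 mon.py -249
```

```text
e0  [242.0, 242.65, 244.53, 244.67, 244.39, 243.58, 233.29, 235.14, 195.0]
now [240.51, 239.34, 239.16, 239.65, 241.38, 243.39, 233.61, 235.15, 193.0]
[ 0.5757 -0.0314  0.2298] rad 10.6 tan 6.1 ax 1.4
```

```bash
for t in -249 -309 -9 -69;do python3 plan.py $t 10 6;done
```

```text
[[0.19, -0.06, -0.08], [0.2, -0.02, -0.09], [0.2, 0.02, -0.09], [0.19, 0.05, -0.08], [0.18, 0.09, -0.08], [0.17, 0.12, -0.07]]
[[0.15, 0.15, -0.06], [0.12, 0.18, -0.05], [0.09, 0.2, -0.03], [0.06, 0.21, -0.02], [0.03, 0.22, 0.0], [-0.01, 0.22, 0.02]]
[[-0.04, 0.21, 0.03], [-0.07, 0.2, 0.05], [-0.1, 0.18, 0.06], [-0.13, 0.16, 0.08], [-0.15, 0.13, 0.09], [-0.17, 0.1, 0.1]]
[[-0.18, 0.06, 0.1], [-0.19, 0.02, 0.1], [-0.19, -0.02, 0.11], [-0.19, -0.05, 0.1], [-0.17, -0.09, 0.1], [-0.16, -0.12, 0.09]]
```

>>> drive_tool(series=[[0,0,0,0,0],[0,0,0,0,0],[0.19,-0.06,-0.08,0,0],[0.2,-0.02,-0.09,0,0],[0.2,0.02,-0.09,0,0],[0.19,0.05,-0.08,0,0],[0.18,0.09,-0.08,0,0],[0.17,0.12,-0.07,0,0]])

```text
time_s: 8.65
eef_pos: [0.6209, -0.0386, 0.2488]
ee_rot: [-3.139, -0.041, 0.001]
ft_force: [2.4, 7.6, -8.6]
width: 0.241
grasp_force: 50.7
```

```bash
python3 mon.py -309
```

```text
e0  [242.0, 242.65, 244.53, 244.67, 244.39, 243.58, 233.29, 235.14, 195.0]
now [240.7, 239.35, 238.65, 239.31, 240.6, 242.8, 233.57, 235.33, 195.0]
[ 0.6221 -0.0397  0.2492] rad 6.2 tan 1.1 ax -8.8
```

>>> drive_tool(series=[[0,0,0,0,0],[0,0,0,0,0],[0.15,0.15,-0.06,0,0],[0.12,0.18,-0.05,0,0],[0.09,0.2,-0.03,0,0],[0.06,0.21,-0.02,0,0],[0.03,0.22,0,0,0],[-0.01,0.22,0.02,0,0]])

```text
time_s: 9.42
eef_pos: [0.6391, -0.0863, 0.2541]
ee_rot: [-3.139, -0.04, 0.003]
ft_force: [-2.5, 7.4, -7.5]
width: 0.241
grasp_force: 50.8
```

```bash
python3 mon.py -9; python3 -c "
from gap import *
cv2.imwrite('pics/gap2.png',np.hstack([crop(cap('side'),0)]))"
```

```text
e0  [242.0, 242.65, 244.53, 244.67, 244.39, 243.58, 233.29, 235.14, 195.0]
now [240.83, 239.35, 238.42, 238.71, 239.67, 242.02, 233.76, 235.42, 197.0]
[ 0.6388 -0.0874  0.2539] rad -5.4 tan 4.2 ax -10.5
```

View pics/gap2.png

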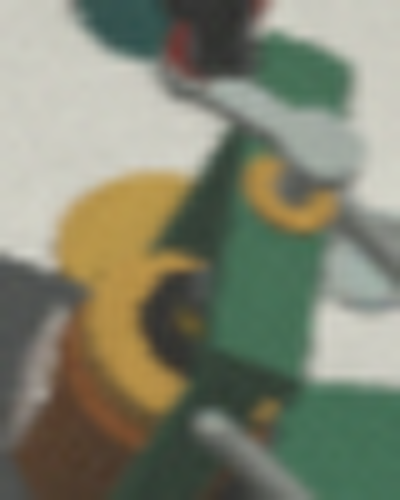

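>>> drive_tool(series=[[0,0,0.02,0,0],[0,0,0,0,0],[-0.04,0.21,0.03,0,0],[-0.07,0.2,0.05,0,0],[-0.1,0.18,0.06,0,0],[-0.13,0.16,0.08,0,0],[-0.15,0.13,0.09,0,0],[-0.17,0.1,0.1,0,0]])

```text
time_s: 10.23
eef_pos: [0.6133, -0.1245, 0.2381]
ee_rot: [-3.138, -0.041, 0.001]
ft_force: [-7.2, 21.2, 9.5]
width: 0.237
grasp_force: 52.7
```

```bash
python3 mon.py -69
```

```text
e0  [242.0, 242.65, 244.53, 244.67, 244.39, 243.58, 233.29, 235.14, 195.0]
now [241.86, 239.36, 238.34, 238.33, 239.35, 241.12, 233.78, 235.42, 196.0]
[ 0.6122 -0.1248  0.2377] rad -15.6 tan 5.1 ax 3.9
```

>>> drive_tool(series=[[0,0,0,0,0],[0,0,0,0,0],[0,0,0,0,0],[0,0,0,0,0],[0,0,0,0,0],[-0.18,0.06,0.1,0,0],[-0.19,0.02,0.1,0,0],[-0.19,-0.02,0.11,0,0]])

```text
time_s: 11.0
eef_pos: [0.5925, -0.1279, 0.2267]
ee_rot: [-3.139, -0.04, -0.005]
ft_force: [0.4, 13.5, 15.0]
width: 0.243
grasp_force: 53.2
```

```bash
python3 mon.py -99
```

```text
e0  [242.0, 242.65, 244.53, 244.67, 244.39, 243.58, 233.29, 235.14, 195.0]
now [242.88, 239.34, 238.29, 238.34, 239.02, 241.06, 233.38, 235.29, 196.5]
[ 0.5914 -0.1277  0.2262] rad -12.7 tan 6.2 ax 5.6
```

```bash
python3 plan.py -99 10 6 1 1.5 0; sed -i 's/range(2)/range(6)/; s/range(182,200,2)/range(179,196)/; /e0/d; s/^print(.now.*/np.save("\/tmp\/I%s.npy"%sys.argv[1],I);print(edge(I))/' mon.py; python3 mon.py -99
```

```text
[[-0.18, -0.06, 0.1], [-0.17, -0.09, 0.1], [-0.15, -0.13, 0.09], [-0.13, -0.16, 0.08], [-0.11, -0.18, 0.07], [-0.08, -0.2, 0.05]]
[239.8, 242.61, 245.44, 242.9, 240.15, 239.34, 238.49, 238.3, 238.07, 238.32, 238.59, 239.02, 239.64, 241.02, 229.37, 233.34, 234.33]
[ 0.5914 -0.1277  0.2261] rad -12.5 tan 5.1 ax 9.2
```

>>> drive_tool(series=[[0,0,0,0,0],[0,0,0,0,0],[0,0,0,0,0],[0,0,0,0,0],[0,0,0,0,0],[-0.18,-0.06,0.1,0,0],[-0.17,-0.09,0.1,0,0],[-0.15,-0.13,0.09,0,0]])

```text
time_s: 12.07
eef_pos: [0.5727, -0.1195, 0.2158]
ee_rot: [3.139, 0.04, 0.007]
ft_force: [-5.7, -7.3, 15.2]
width: 0.239
grasp_force: 53.6
```

```bash
python3 mon.py -129
```

```text
[239.79, 242.56, 245.43, 244.31, 240.11, 239.33, 238.47, 238.29, 238.06, 238.3, 238.57, 239.0, 239.63, 241.0, 226.67, 233.31, 234.24]
[ 0.5714 -0.1187  0.2151] rad 0.9 tan 3.2 ax 15.9
```

>>> drive_tool(series=[[0,0,0,0,0],[0,0,0,0,0],[0,0,0,0,0],[0,0,0,0,0],[0,0,0,0,0],[-0.13,-0.16,0.08,0,0],[-0.11,-0.18,0.07,0,0],[-0.08,-0.2,0.05,0,0]])

```text
time_s: 13.03
eef_pos: [0.5572, -0.0989, 0.2069]
ee_rot: [3.138, 0.039, -0.001]
ft_force: [-15.3, -11.3, 12.1]
width: 0.242
grasp_force: 53.4
```

```bash
python3 mon.py -159; python3 plan.py -159 10 8
```

```text
[239.77, 242.58, 245.42, 242.22, 240.13, 239.32, 238.46, 238.28, 238.05, 238.3, 238.57, 238.97, 239.64, 240.99, 227.0, 233.39, 234.25]
[ 0.5565 -0.0975  0.2065] rad 9.2 tan 3.1 ax 19.0
[[-0.05, -0.21, 0.04], [-0.02, -0.22, 0.02], [0.02, -0.22, 0.0], [0.05, -0.21, -0.01], [0.08, -0.2, -0.03], [0.11, -0.18, -0.04], [0.14, -0.16, -0.06], [0.16, -0.13, -0.07]]
```

Contact happened at about -75°, and the pad edge has not moved since -99°. The crank is now at -159°, about a quarter turn past contact. The tangential force has gone from about 5 N to about 7 N. Releasing and lifting clear.

>>> drive_tool(series=[[0,0,-0.03,0,0],[0,0,-0.02,0,0.3],[0,0,0,0,0.6],[0,0,0,0,0.6],[0,0,0,0,0.6],[0,0,0,0,0.6],[0,0,0,0,0.6],[0,0,0,0,0.6]])

```text
time_s: 14.0
eef_pos: [0.5583, -0.0977, 0.2077]
ee_rot: [3.141, 0.039, 0.0]
ft_force: [-0.3, 0.5, 0.8]
width: 0.6
grasp_force: 0.0
```

>>> drive_tool(series=[[0,0,-0.1,0,0.6],[0,0,-0.3,0,0.6],[0,0,-0.5,0,0.6],[0,0,-0.5,0,0.6],[0,0,-0.5,0,0.6],[0,0,-0.5,0,0.6],[0,0,-0.5,0,0.6],[0,0,-0.5,0,0.6]])

```text
time_s: 14.67
eef_pos: [0.558, -0.0977, 0.345]
ee_rot: [3.141, 0.039, 0.0]
ft_force: [0.1, 0.1, -0.1]
width: 0.603
grasp_force: 0.0
```

>>> drive_tool(series=[[-0.4,0,-0.2,0,0.6],[-0.6,0,0,0,0.6],[-0.6,0,0,0,0.6],[-0.6,0,0,0,0.6],[-0.4,0,0,0,0.6],[0,0,0,0,0.6],[0,0,0,0,0.6],[0,0,0,0,0.6]])

```text
time_s: 15.33
eef_pos: [0.4549, -0.1004, 0.352]
ee_rot: [3.141, 0.039, 0.001]
ft_force: [-0.2, -0.3, 0.3]
width: 0.598
grasp_force: 0.0
```

```bash
python3 mon.py 0; python3 -c "
from h import *
a=cap('side')
cv2.imwrite('pics/end.png',cv2.resize(a['color'][90:240,180:330],(600,600),interpolation=2))"
```

```text
[239.73, 242.47, 245.4, 241.98, 240.08, 239.3, 238.44, 238.26, 238.02, 238.28, 238.54, 238.97, 239.6, 240.93, 229.0, 233.05, 233.96]
[ 0.4546 -0.1003  0.3515] rad 0.2 tan 0.3 ax 0.1
```

View pics/end.png

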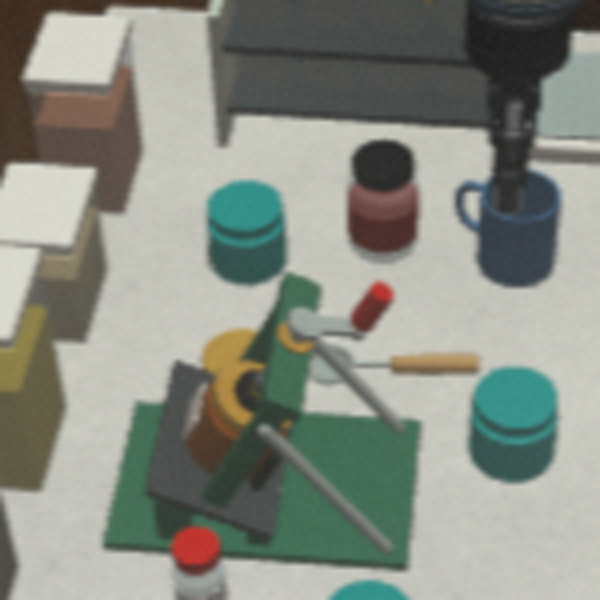

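The knob is free (end crop 373,305), the pad is still on the lid (250,390), the bystanders are undisturbed and the arm is clear. Handing in.

```bash
python3 -c "
from bench import manip
print(manip.hand_in())"
```

```text
the job is handed in; nothing more can be done
None
```

I wound the crank about a quarter turn past contact, which puts roughly 35–50 N on the lid (estimated from crank angle, not measured). I then let go, backed the arm clear and handed the job in at about 16 s. The hand-in returned no verdict, but in the last picture the jar was still seated and nothing else looked moved.

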